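Null the milliohm probe, then hold it on the repaired board's test land

ROBOT

A 6-joint arm with a two-finger parallel gripper is mounted at the origin on a cart in front of the work surface, level with it; the furniture and walls round the work are solid. World frame = base frame: x ahead of the robot, y to its left, z up, the work surface at z = 0. Lengths are in m, angles in rad, forces in N, time in s.
With the tool pointing down it reaches from about 0.35 to 0.775 m from the base axis. Payload 7.3 kg.
Tool frame: the origin (TCP) lies on the mounting face of the last link; the fingertips stand 178 mm ahead of it and the grasp point (between the pads) lies 159 mm ahead of it (robot.grip_depth is the distance from the TCP to the grasp point, in m); z points along the fingers, y is the line along which they close (so a half turn about z gives the same grasp; the last joint's range is limited). The gripper opens to 92 mm and grips with 3 to 60 N. Pads are 19 mm wide; open, the fingers measure 130 mm over their backs; the gripper's body (75 mm by 190 mm) begins 47 mm behind the grasp point.
Start: joints at [1.091, 0.342, 1.524, -0, 1.275, -0.146], TCP at [0.172, 0.496, 0.405] pointing down, gripper open.
Joint ranges: [-2.53, 2.53], [-0.77, 2.02], [0.04, 2.7], [-1, 4.14], [0.28, 2.66], [-3.11, 3.11]. Speed limits (rad/s): [2.57, 2.57, 3.14, 3.14, 3.14, 3.14].

INTERFACE

Orientations are given as [roll, pitch, yaw] about the fixed x, y, z axes, in that order (R = Rz(yaw) Ry(pitch) Rx(roll)).
In Python, from cell import observe, cams, robot, models gives the robot as it stands.
- The arm moves only by the shell command python3 -m jog 'ROWS' [FORCE]. ROWS is JSON, a list of rows, each a list of 3 entries, a list of its own where there are three numbers: the shift along the tool's x, y, z each as a share of 0.4 m, from -1 to 1, then the turn about the tool's z as a share of pi rad, from -1 to 1, then the closure, from 0 (fully open) to 1 (shut). In form: [[[x, y, z], turn, jaw], ...]. A call has 1 to 12 rows; each row is the pose to reach, as a shift and turn from the pose commanded when the call began, along the tool's axes at that moment, turning the shorter way round; what a row does not reach only later rows make up. A row lasts 1/8 s, in which the tool goes at most 62.5 mm and 10.7 degrees, less where a joint would pass 70% of its speed; a pose out of reach is approached as far as the arm can. A call with a number of a shift or a turn outside -1 to 1 is refused whole. A call with a gripper value outside its range is refused whole. The fingers move at their own pace and stop on an object; FORCE is the grip in N (left out, the last holds). Time passes only in rows, so rows that repeat a pose let the fingers close. It gives the time, the measured TCP pose, the force, the opening and the grip force at its end, in the units of the state.
- observe(): the state, without advancing time (a new reading comes with each control period).
- cams.read_camera(name): name is "side" or "top" or "wrist"; returns the picture (400x640x3 uint8, red, green, blue); there is no depth.
- cams.camera_model(name): a dict with "camera_matrix" (3x3 intrinsics, pixels), "k1" (the pictures are not rectified: a ray, as slopes to the right and down, at radius r is drawn at 1 + k1 r^2 times it, then the intrinsics apply), "pose" (4x4, takes a point from camera to world coordinates). Camera axes: x right, y down, z forward; pixel columns grow to the right and rows downward; lengths in m; the calibration is good to about 2 mm. A picture is of the moment at which its call begins: read the wrist's pose just before it. camera_model takes no time and is no camera call; for the wrist camera it gives the pose at the moment of the call.
- robot.hand_in(): hands the job in; it is judged then, once.
Trained networks look in the newest picture that a camera, given by its name, has taken for a name from the list of things; names that differ only in an ending like _2 or _b are one class to them, and where a whole thing is asked for, a point or a joint stands for the part that bears it (a point fixed in the world has none). Each returns a list of dicts, best first, with "confidence" (0 to 1); they miss things now and then, are a little off and sometimes report something else, mostly with a low value. They report only what shows in the picture. A call takes as long as a camera call. They do not tell look-alikes from the thing itself.
- models.find_in(target, camera): "position" ([x, y, z] in m, in world coordinates, good to about 4 mm: the middle of the surface that is visible of it).
- models.pinpoint(target, camera): "position" ([x, y, z] in m, in world coordinates, good to about 4 mm: a listed point, or the origin of a listed thing).
The state is a dict: "time": time; "qpos": joint angles; "qvel": joint speeds; "joint_efforts": joint torques, N m; "tool_pos": TCP position; "tool_rot": TCP orientation; "contact_force": force on the tool from outside, world axes, zero at the start; "torque": the same for the moment, N m; "opening": finger opening in m; "grip_force": force on a finger pad.
Only numpy, scipy, OpenCV 4.12 (cv2) and the standard library are available. Lean on these libraries where they do the work, as an engineer would, in place of code of your own. Each camera call takes 0.05 s, during which the arm holds its last target. There are 200 camera calls.

TASK

Take a resistance reading on the repaired green board with the bench probing jig: slide the tray by its black knob until the ringed centre of the brass shorting plate is under the probe pin, and press the probe's black palm head down to its working depth, 16 mm (green band on the stem half sunk in the collar), for about a second to null the meter; let it spring up before the tray moves on. Then bring the green board's gold test land under the pin, press the head to the same depth and finish while still holding it there. Never drive the plunger to its stop, never probe the blue board, and leave the things around the jig alone.

Things in the scene. Friction and masses are not known exactly. Their poses are not given: they have to be found in the camera images.
- pin_tip (a point): tip of the gold probe pin, 4 mm thick, hanging from the brass sleeve under the stand's head; at rest 56 mm above the bench and 10 mm above the boards. Axes: x = along the head towards the stand's column (away from the robot), y = to the left, z = up; the tray slides along these x and y
- probe_plunger (a joint): downward travel of the sprung probe plunger in m: 0 = up, 0.020 = stop; working depth 0.016 (good from 0.014 to 0.018). The pin meets a board at 0.010, then is pushed back into its sleeve against its own spring. Push needed: about 2 N to start, 5 N at 0.010, 11 N at 0.016. A 4 mm green band on the stem enters the collar at 0.014 and is gone at 0.018
- plunger_top (a point): centre of the top of the plunger's black mushroom-shaped palm head, 35 mm across (flat on top over 24 mm), straight above the pin; 160 mm above the bench when up; nothing stands higher near it
- stage_grip (a point): middle of the grip of the black upright knob by which the tray is pushed: 20 mm thick, round, grip from 56 to 91 mm above the bench (this point is at 72), on a flat bar (top at 44 mm) that sticks out from the front of the tray; 140 mm in front of the tray's centre. It slides level with the tray and does not turn; axes as for the pin tip
- stage_x (a joint): slide of the tray along the pin tip's x in m, positive = away from the robot, stops at -0.05 and 0.05, 0 at the start; 2.5 N of friction, stays where it is left
- stage_y (a joint): slide of the tray along the pin tip's y in m, positive = to the left, stops at -0.055 and 0.055, 0 at the start; 2.5 N of friction, stays where it is left. The tray is a black plate 108 mm square with four nests 42 mm square, 50 mm apart, three of them filled in any order and one empty
- brass_plate: plain brass shorting plate, 40 x 40 x 2.4 mm, lying loose in one nest of the tray; origin at the centre of its underside
- brass_mark (a point): centre of the black ring (11 mm across) in the middle of the brass plate's top, 46 mm above the bench
- green_board: green circuit board, 40 x 40 x 2.4 mm, with a grey inductor and a small silver capacitor (5 mm high), lying loose in one nest; origin at the centre of its underside
- green_land (a point): centre of the green board's round gold test land, 8 mm across, 8 mm in x and -6 mm in y from the board's centre, 46 mm above the bench
- blue_board: blue circuit board, 40 x 40 x 2.4 mm, lying loose in one nest; not to be probed; origin at the centre of its underside
- probe_pin: the gold probe pin itself; origin on the bench straight below it while the pin is up (it moves with the pin)
- probe_stand: the probe's stand with the plunger, fixed to the bench behind the x-y table: block foot 64 x 62 mm, 34 mm high, and steel column (140 mm high) 150 mm behind the pin; its head (24 mm wide, 98 to 120 mm above the bench) reaches forward to the pin. Origin on the bench straight below the pin; axes as for the pin tip
- tweezers: steel tweezers, 122 x 19 x 9 mm; stands or lies beside the jig, not part of the job; origin at the centre of its underside
- precision_driver: thin grey screwdriver, 130 x 10 x 9 mm; stands or lies beside the jig, not part of the job; origin at the centre of its underside
- solder_spool: blue and white spool, 61 mm across, 30 mm high; stands or lies beside the jig, not part of the job; origin at the centre of its underside
- tape_measure: yellow tape measure, 68 x 66 x 35 mm; stands or lies beside the jig, not part of the job; origin at the centre of its underside
- pink_bottle: white bottle with a pink band, 55 mm across, 85 mm high; stands or lies beside the jig, not part of the job; origin at the centre of its underside
- jack_plug_1: black audio plug, 49 x 12 x 12 mm; stands or lies beside the jig, not part of the job; origin at the centre of its underside
Mind the look-alikes: they are no part of the job. Of the things shaped like the green_board, the green one is meant.

How it is judged:
By the outcome, as a careful person would: the job done as asked, in the order asked, and still so for the second after the job is handed in, while the arm keeps its last pose, push and grip.
It also fails if it takes over 61 s, if anything falls off the work surface, if the arm or the gripper's body presses on something with over 40 N, if the wrist force passes 120 N, or if a joint passes its speed limit or range.

## Working session

There is one attempt and no reset: what is moved stays moved. The work goes in short steps, Python scripts to look and compute and a shell command to move; the robot and the scene stay as the last step left them, time stands still between calls to the robot, and variables do not carry over. Pictures are saved under pics/ and viewed, at most 10 in all, crops included, and the job is handed in when it is done.

```bash
ls; mkdir -p pics; cat > h.py <<'E'
import numpy as np, cv2
from cell import observe, cams, robot, models
def snap(n,f=None):
    m=cams.camera_model(n); im=cams.read_camera(n)
    if f: cv2.imwrite('pics/'+f,cv2.cvtColor(np.asarray(im),cv2.COLOR_RGB2BGR))
    return im,m
def ray(m,u,v):
    K=np.array(m['camera_matrix']);T=np.array(m['pose'])
    d=np.array([(u-K[0,2])/K[0,0],(v-K[1,2])/K[1,1]]);s=d.copy()
    for _ in range(20): s=d/(1+m['k1']*(s@s))
    r=T[:3,:3]@np.array([s[0],s[1],1]); return T[:3,3],r/np.linalg.norm(r)
def atz(m,u,v,z):
    o,r=ray(m,u,v); return o+r*(z-o[2])/r[2]
def proj(m,p):
    K=np.array(m['camera_matrix']);T=np.array(m['pose'])
    c=T[:3,:3].T@(np.array(p)-T[:3,3]); s=c[:2]/c[2]; s=s*(1+m['k1']*(s@s))
    return K[0,0]*s[0]+K[0,2],K[1,1]*s[1]+K[1,2]
def tri(obs):
    A=np.zeros((3,3));b=np.zeros(3)
    for m,u,v in obs:
        o,r=ray(m,u,v);P=np.eye(3)-np.outer(r,r);A+=P;b+=P@o
    return np.linalg.solve(A,b)
E
python3 - <<'E'
from h import *
np.set_printoptions(precision=4,suppress=True)
o=observe();print(o['time'],o['tool_pos'],o['tool_rot'],o['contact_force'])
for c in('top','side'):
    snap(c,c+'0.png')
    print(c,cams.camera_model(c)['pose'])
    for t in('pin_tip','plunger_top','stage_grip','brass_mark','green_land','green_board','brass_plate','blue_board','probe_stand'):
        r=models.pinpoint(t,c); print(t,[(np.round(x['position'],4).tolist(),round(x['confidence'],2)) for x in r[:2]])
print(observe()['time'])
E
```

```text
pics
0.0 [0.1719 0.4959 0.404 ] [-3.1401 -0.0002  2.8079] [ 0.11   -0.4465  0.3128]
top [[-0.0029 -0.9896  0.1441  0.4466]
 [-1.      0.0026 -0.0017 -0.0314]
 [ 0.0013 -0.1441 -0.9896  1.0211]
 [ 0.      0.      0.      1.    ]]
pin_tip []
plunger_top [([0.6186, -0.1352, 0.1622], 0.53)]
stage_grip [([0.4748, -0.1332, 0.074], 0.93)]
brass_mark [([0.6411, -0.1541, 0.0495], 0.44), ([0.531, 0.0394, -0.0015], 0.16)]
green_land [([0.4436, -0.0346, 0.0075], 0.73), ([0.4456, -0.2302, 0.0006], 0.72)]
green_board [([0.4357, -0.0412, 0.0004], 0.67), ([0.5755, -0.3165, -0.004], 0.59)]
brass_plate [([0.6778, -0.3028, -0.0032], 0.68), ([0.6464, -0.1573, 0.0426], 0.46)]
blue_board [([0.6396, -0.1075, 0.0405], 0.82)]
probe_stand [([0.6216, -0.1386, 0.0033], 0.85)]
side [[ 0.9626 -0.1669  0.2132  0.3533]
 [-0.2704 -0.5484  0.7913 -0.8245]
 [-0.0152 -0.8194 -0.573   0.7274]
 [ 0.      0.      0.      1.    ]]
pin_tip []
plunger_top [([0.62, -0.1339, 0.1618], 0.79)]
stage_grip [([0.4778, -0.1347, 0.0768], 0.78), ([0.6435, -0.1108, 0.0415], 0.65)]
brass_mark [([0.6429, -0.1549, 0.0463], 0.86), ([0.6434, 0.0889, -0.0023], 0.22)]
green_land [([0.4401, -0.228, 0.0029], 0.91), ([0.5984, -0.1098, 0.0468], 0.72)]
green_board [([0.5908, -0.1104, 0.0424], 0.82), ([0.4348, -0.2247, 0.0034], 0.82)]
brass_plate [([0.6413, -0.1527, 0.0454], 0.76)]
blue_board [([0.6421, -0.1095, 0.0435], 0.58)]
probe_stand []
1.0
```

View images.

View pics/top0.png

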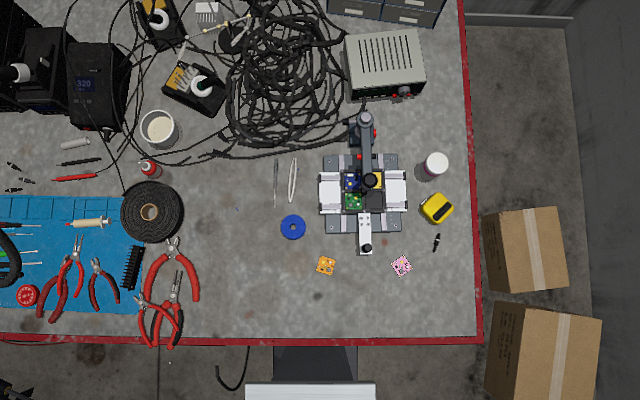

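View pics/side0.png

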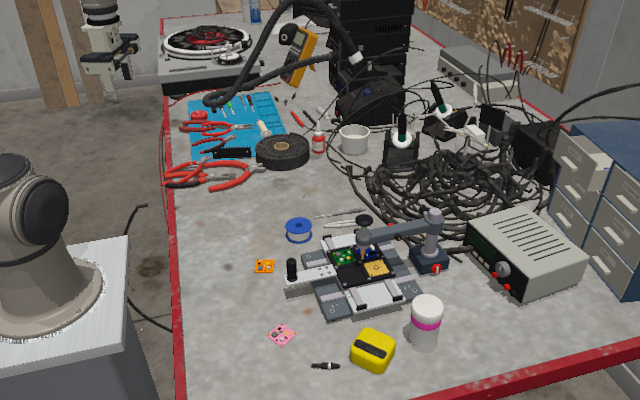

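```bash
python3 - <<'E'
from h import *
from scipy.spatial.transform import Rotation as R
np.set_printoptions(precision=4,suppress=True)
o=observe();T=np.eye(4);T[:3,:3]=R.from_euler('xyz',o['tool_rot']).as_matrix();T[:3,3]=o['tool_pos']
m=cams.camera_model('wrist');print(np.linalg.inv(T)@np.array(m['pose']),m['camera_matrix'],m['k1'])
for c in('top','side'):
    m=cams.camera_model(c)
    for t,p in dict(top=(.619,-.1345,.16),knob=(.476,-.134,.091)).items(): print(c,t,proj(m,p))
print(atz(cams.camera_model('top'),366,118,.14))
E
```

```text
[[ 0.0001 -0.9675 -0.253   0.0676]
 [ 1.      0.0001  0.      0.0002]
 [-0.     -0.253   0.9675  0.0201]
 [ 0.      0.      0.      1.    ]] [[355.4674   0.     316.3849]
 [  0.     355.4674 199.7565]
 [  0.       0.       1.    ]] -0.006234930031548213
top top (np.float64(369.7901310085057), np.float64(180.15953435173563))
top knob (np.float64(367.2624265514427), np.float64(247.71035130735888))
side top (np.float64(362.8319131892057), np.float64(218.36320233757985))
side knob (np.float64(289.98168608206), np.float64(260.5801451962524))
[ 0.7668 -0.1314  0.14  ]
```

```bash
python3 -m jog '[[[-0.718,-0.545,0],-0.106,0],[[-0.718,-0.545,0],-0.106,0],[[-0.718,-0.545,0],-0.106,0],[[-0.718,-0.545,0],-0.106,0],[[-0.718,-0.545,0],-0.106,0],[[-0.718,-0.545,0],-0.106,0],[[-0.718,-0.545,0],-0.106,0],[[-0.718,-0.545,0],-0.106,0]]'
```

```text
time: 2.0
tool_pos: [0.3718, 0.1961, 0.4047]
tool_rot: [3.141, -0.0, 3.14]
contact_force: [-1.5, 0.3, 0.5]
opening: 0.0917
grip_force: 0.0
```

```bash
python3 -m jog '[[[-0.26,-0.825,0.1],0,0],[[-0.26,-0.825,0.1],0,0],[[-0.26,-0.825,0.1],0,0],[[-0.26,-0.825,0.1],0,0],[[-0.26,-0.825,0.1],0,0],[[-0.26,-0.825,0.1],0,0],[[-0.26,-0.825,0.1],0,0],[[-0.26,-0.825,0.1],0,0]]'
python3 - <<'E'
from h import *
print(observe()['tool_pos'])
snap('wrist','w1.png')
for t in('pin_tip','plunger_top','stage_grip','brass_mark','green_land','green_board','blue_board','probe_stand'):
    r=models.pinpoint(t,'wrist'); print(t,[(np.round(x['position'],4).tolist(),round(x['confidence'],2)) for x in r[:2]])
E
```

```text
time: 3.0
tool_pos: [0.4757, -0.1324, 0.3646]
tool_rot: [3.141, -0.001, -3.14]
contact_force: [0.0, -0.1, 0.3]
opening: 0.092
grip_force: 0.0
[ 0.47567824 -0.13236011  0.36456695]
pin_tip [([0.5988, -0.1084, 0.049], 0.33)]
plunger_top []
stage_grip [([0.4758, -0.1376, 0.0774], 0.87)]
brass_mark []
green_land [([0.44, -0.229, 0.0047], 0.79), ([0.4448, -0.0336, -0.0016], 0.68)]
green_board [([0.5951, -0.1083, 0.0426], 0.91), ([0.4331, -0.2313, -0.0027], 0.86)]
blue_board []
probe_stand []
```

View pics/w1.png

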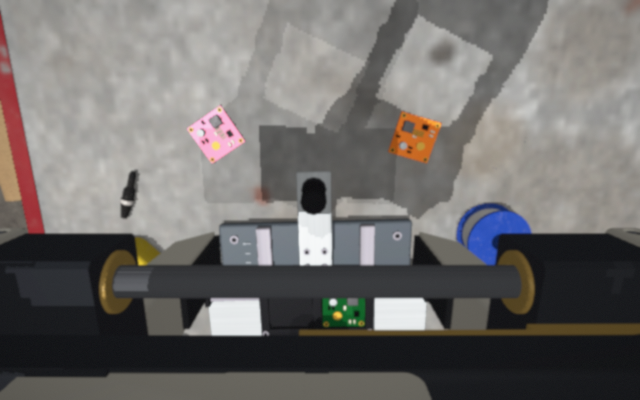

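```bash
python3 -m jog '[[[-0.2,0,0.0375],0,0],[[-0.2,0,0.0375],0,0],[[-0.2,0,0.0375],0,0],[[-0.2,0,0.0375],0,0]]'
cat > look.py <<'E'
from h import *
import sys
print(observe()['tool_pos'])
im,m=snap('wrist',sys.argv[1]+'.png')
for t in('pin_tip','plunger_top','stage_grip','brass_mark','green_land','green_board','blue_board','brass_plate'):
    r=models.pinpoint(t,'wrist'); print(t,[(np.round(x['position'],4).tolist(),round(x['confidence'],2),np.round(proj(m,x['position']))) for x in r[:2]])
np.save(sys.argv[1]+'.npy',m,allow_pickle=True)
E
python3 look.py w2
```

```text
time: 3.95
tool_pos: [0.555, -0.1341, 0.3497]
tool_rot: [3.141, -0.001, 3.141]
contact_force: [0.1, 0.0, -0.5]
opening: 0.0918
grip_force: 0.0
[ 0.55500949 -0.13414412  0.34971245]
pin_tip []
plunger_top []
stage_grip [([0.4759, -0.1361, 0.0768], 0.63, array([313.,  90.])), ([0.5941, -0.1058, 0.0415], 0.16, array([349., 235.]))]
brass_mark [([0.6415, -0.1555, 0.0449], 0.8, array([292., 287.]))]
green_land [([0.4452, -0.0336, 0.0013], 0.73, array([432.,  57.]))]
green_board [([0.434, -0.2277, -0.0014], 0.84, array([208.,  43.])), ([0.596, -0.1073, 0.0421], 0.82, array([347., 238.]))]
blue_board [([0.639, -0.1101, 0.0418], 0.65, array([343., 283.]))]
brass_plate [([0.6396, -0.1567, 0.0395], 0.74, array([291., 282.]))]
```

```bash
python3 -m jog '[[[-0.15,0,0],0,0],[[-0.15,0,0],0,0],[[-0.15,0,0],0,0]]'
python3 look.py w3
python3 - <<'E'
import cv2,numpy as np
a=[cv2.resize(cv2.imread(f'pics/w{i}.png')[40:270,180:450],None,fx=1.45,fy=2.0,interpolation=3) for i in(2,3)]
a=[cv2.resize(cv2.imread(f'pics/w{i}.png')[60:270,220:420],None,fx=2,fy=2,interpolation=3) for i in(2,3)]
cv2.imwrite('pics/c23.png',np.hstack(a))
E
```

```text
time: 4.78
tool_pos: [0.6154, -0.1341, 0.3492]
tool_rot: [3.141, -0.001, 3.141]
contact_force: [-0.8, 0.1, -0.0]
opening: 0.092
grip_force: 0.0
[ 0.61544051 -0.13411933  0.34919884]
pin_tip [([0.648, 0.0453, -0.0005], 0.44, array([501., 214.]))]
plunger_top [([0.62, -0.133, 0.1653], 0.67, array([318., 257.]))]
stage_grip []
brass_mark [([0.6442, -0.1545, 0.0474], 0.81, array([292., 226.]))]
green_land [([0.5976, -0.1093, 0.0482], 0.95, array([347., 171.])), ([0.648, 0.0458, -0.0025], 0.65, array([501., 213.]))]
green_board [([0.5941, -0.1079, 0.0446], 0.98, array([349., 166.]))]
blue_board [([0.6414, -0.1084, 0.0455], 0.6, array([347., 222.])), ([0.6018, -0.1117, 0.0485], 0.53, array([344., 177.]))]
brass_plate [([0.6411, -0.1568, 0.0416], 0.72, array([289., 221.]))]
```

View pics/c23.png

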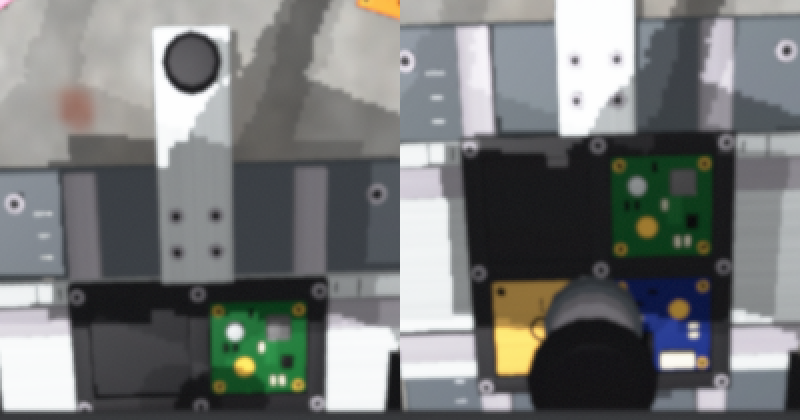

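```bash
python3 - <<'E'
from h import *
np.set_printoptions(precision=4,suppress=True)
m2=np.load('w2.npy',allow_pickle=True).item();m3=np.load('w3.npy',allow_pickle=True).item()
mt=cams.camera_model('top');ms=cams.camera_model('side')
print('knob',atz(m2,316,91,.091))
print('land',atz(m3,343.5,173,.046),atz(m2,342,243,.046),tri([(m3,343.5,173),(m2,342,243)]))
print('board',atz(m3,351.5,163.5,.046)); print('ring',atz(m3,290,223.5,.046))
print('head',atz(m3,316.5,247,.155))
p=[atz(m3,220+(u-400)/2,60+v/2,.044) for u,v in((470,148),(726,142),(479,273),(723,267),(486,387),(721,381))];print(np.array(p))
# head centroid in top / side (dark blob)
for n,f,(u,v) in(('t','top0',(370,180)),('s','side0',(363,220))):
    im=cv2.imread(f'pics/{f}.png')[v-40:v+40,u-40:u+40]; globals()[n]=cv2.resize(im,None,fx=5,fy=5,interpolation=2)
cv2.imwrite('pics/ts.png',np.hstack([t,s]))
E
```

```text
knob [ 0.4774 -0.1342  0.091 ]
land [ 0.5993 -0.112   0.046 ] [ 0.5995 -0.1122  0.046 ] [ 0.5991 -0.1122  0.0471]
board [ 0.5916 -0.1057  0.046 ]
ring [ 0.6421 -0.156   0.046 ]
head [ 0.6188 -0.1339  0.155 ]
[[ 0.5683 -0.1824  0.044 ]
 [ 0.566  -0.0813  0.044 ]
 [ 0.6193 -0.1809  0.044 ]
 [ 0.6168 -0.0802  0.044 ]
 [ 0.67   -0.18    0.044 ]
 [ 0.6673 -0.0787  0.044 ]]
```

View pics/ts.png

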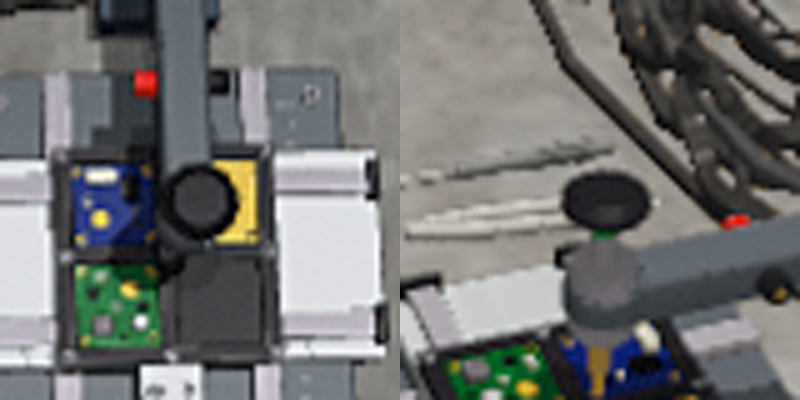

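```bash
python3 - <<'E'
from h import *
np.set_printoptions(precision=4,suppress=True)
mt=cams.camera_model('top');ms=cams.camera_model('side')
print(tri([(mt,369.8,180.6),(ms,364.2,219.8)]),atz(mt,369.8,180.6,.158),atz(ms,364.2,219.8,.158))
print('brass top', atz(mt,370-40+230/5,180-40+200/5,.046))
# tray corners in top view
for u,v in((60,150),(272,150),(60,368),(275,362)): print(atz(mt,330+u/5,140+v/5,.044))
for z in(.04,.056,.07,.098): print(z,proj(ms,[.619,-.1343,z]))
E
```

```text
[ 0.6201 -0.1352  0.1565] [ 0.6184 -0.1347  0.158 ] [ 0.6209 -0.137   0.158 ]
brass top [ 0.6422 -0.1634  0.046 ]
[ 0.6678 -0.0805  0.044 ]
[ 0.6677 -0.185   0.044 ]
[ 0.5599 -0.0794  0.044 ]
[ 0.5625 -0.1838  0.044 ]
0.04 (np.float64(360.83080809448006), np.float64(265.71782733954774))
0.056 (np.float64(361.0770737206253), np.float64(259.7773518914463))
0.07 (np.float64(361.296322474885), np.float64(254.48812684404044))
0.098 (np.float64(361.74572677726553), np.float64(243.64521281426963))
```

```bash
python3 -m jog '[[[0.345,0,0],0,0],[[0.345,0,0],0,0],[[0.345,0,0],0,0],[[0.345,0,0],0,0],[[0.345,0,0.14],0,0],[[0.345,0,0.27],0,0],[[0.345,0,0.295],0,0],[[0.345,0,0.295],0,0.4],[[0.345,0,0.295],0,1],[[0.345,0,0.295],0,1],[[0.345,0,0.295],0,1],[[0.345,0,0.295],0,1]]' 20
```

```text
time: 6.72
tool_pos: [0.4777, -0.1341, 0.2322]
tool_rot: [-3.141, 0.001, 3.141]
contact_force: [-0.1, -0.6, -0.0]
opening: 0.0463
grip_force: 0.0
```

```bash
python3 -m jog '[[[0,0,0],0,1],[[0,0,0],0,1],[[0,0,0],0,1],[[0,0,0],0,1],[[0,0,0],0,1],[[0,0,0],0,1]]' 20
```

```text
time: 7.48
tool_pos: [0.4776, -0.1341, 0.2317]
tool_rot: [3.142, -0.0, 3.141]
contact_force: [-0.4, -1.5, -0.9]
opening: 0.0196
grip_force: 20.0
```

```bash
python3 -m jog '[[[0.02,0.018,0],0,1],[[0.04,0.036,0],0,1],[[0.0575,0.054,0],0,1],[[0.0575,0.054,0],0,1],[[0.0575,0.054,0],0,1],[[0.0575,0.054,0],0,1]]' 20
python3 - <<'E'
from h import *
snap('side','s2.png');snap('top','t2.png')
for c in('side','top'):
  snap(c)
  for t in('pin_tip','plunger_top','stage_grip','brass_mark','green_land'):
    r=models.pinpoint(t,c); print(c,t,[(np.round(x['position'],4).tolist(),round(x['confidence'],2)) for x in r[:2]])
a=cv2.imread('pics/s2.png')[190:310,280:440]
cv2.imwrite('pics/s2c.png',cv2.resize(a,None,fx=5,fy=5,interpolation=2))
E
```

```text
time: 8.22
tool_pos: [0.4543, -0.1122, 0.2316]
tool_rot: [3.141, -0.001, 3.141]
contact_force: [-2.3, 2.4, 2.2]
opening: 0.0197
grip_force: 20.0
side pin_tip []
side plunger_top [([0.6214, -0.1351, 0.1619], 0.65)]
side stage_grip [([0.4545, -0.114, 0.0768], 0.8), ([0.5681, -0.09, 0.0447], 0.47)]
side brass_mark [([0.6197, -0.1343, 0.0436], 0.56)]
side green_land [([0.4417, -0.2276, 0.0031], 0.86), ([0.5742, -0.0857, 0.0426], 0.81)]
top pin_tip [([0.5692, -0.0849, 0.0474], 0.58), ([0.6179, -0.084, 0.0427], 0.31)]
top plunger_top [([0.6168, -0.1325, 0.162], 0.74)]
top stage_grip []
top brass_mark [([0.6148, -0.1311, 0.0494], 0.62)]
top green_land [([0.5792, -0.0912, 0.0446], 0.63), ([0.6787, -0.3035, 0.0032], 0.39)]
```

View pics/s2c.png

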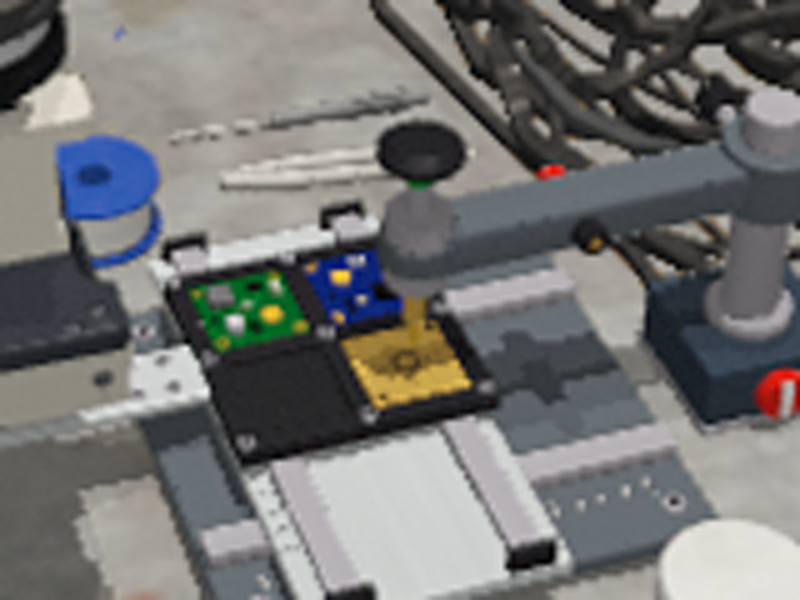

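```bash
python3 - <<'E'
from h import *
np.set_printoptions(precision=4,suppress=True)
ms=cams.camera_model('side');mt=cams.camera_model('top')
print('ring',atz(ms,361.2,262.6,.046))
for z in(.155,.158,.16):print('head',atz(ms,364.2,219.8,z))
a=cv2.imread('pics/s2.png')[212:276,336:388];b=cv2.imread('pics/t2.png')[158:222,340:392]
f=lambda x:cv2.resize(x,None,fx=7.5,fy=9,interpolation=0)
cv2.imwrite('pics/z.png',np.hstack([f(a),f(b)]))
E
```

```text
ring [ 0.6204 -0.132   0.046 ]
head [ 0.6223 -0.1333  0.155 ]
head [ 0.6209 -0.137   0.158 ]
head [ 0.62   -0.1394  0.16  ]
```

View pics/z.png

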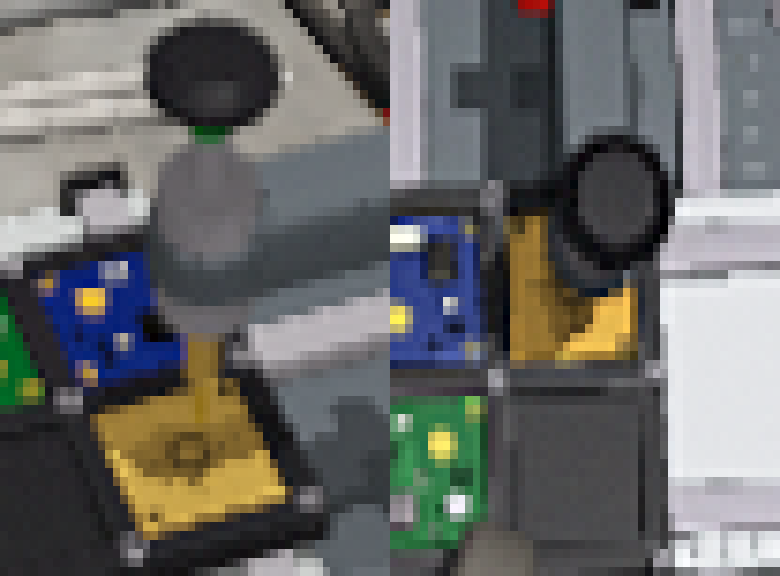

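```bash
python3 - <<'E'
from h import *
np.set_printoptions(precision=4,suppress=True)
ms=cams.camera_model('side');mt=cams.camera_model('top')
print('side ring',atz(ms,360.7,261.8,.046),'tip',atz(ms,362.4,258.7,.056),'head',[atz(ms,363.8,v,.16) for v in (218.5,219.3)])
print('top ring',atz(mt,364,189.6,.046),'head',atz(mt,370,179.7,.160))
E
```

```text
side ring [ 0.6202 -0.1295  0.046 ] tip [ 0.6226 -0.1321  0.056 ] head [array([ 0.6206, -0.1354,  0.16  ]), array([ 0.6198, -0.1377,  0.16  ])]
top ring [ 0.6184 -0.1335  0.046 ] head [ 0.62  -0.135  0.16 ]
```

```bash
python3 -m jog '[[[-0.004,-0.0033,0],0,1],[[-0.004,-0.0033,0],0,1],[[-0.004,-0.0033,0],0,1],[[-0.004,-0.0033,0],0,0.5],[[-0.004,-0.0033,0],0,0.5],[[-0.004,-0.0033,0],0,0.5],[[-0.004,-0.0033,0],0,0.5],[[-0.004,-0.0033,0],0,0.5],[[-0.004,-0.0033,-0.16],0,0.5],[[-0.004,-0.0033,-0.325],0,0.5],[[-0.004,-0.0033,-0.325],0,1],[[-0.004,-0.0033,-0.325],0,1]]' 20
```

```text
time: 10.42
tool_pos: [0.456, -0.1137, 0.3616]
tool_rot: [-3.142, 0.0, 3.141]
contact_force: [-0.2, -0.3, -1.0]
opening: 0.0302
grip_force: 0.0
```

```bash
python3 - <<'E'
from h import *
snap('side','s3.png')
print(observe()['tool_pos'],observe()['opening'])
for t in('stage_grip','brass_mark','plunger_top','green_land'):
    r=models.pinpoint(t,'side'); print(t,[(np.round(x['position'],4).tolist(),round(x['confidence'],2)) for x in r[:2]])
a=cv2.imread('pics/s2.png').astype(int);b=cv2.imread('pics/s3.png').astype(int)
g=lambda x:cv2.cvtColor(x[240:300,320:400].astype('uint8'),6).astype(np.float32)
print(cv2.phaseCorrelate(g(a)[15:],g(b)[15:],cv2.createHanningWindow((80,45),cv2.CV_32F)))
E
```

```text
[ 0.4558617  -0.11365511  0.3606487 ] 0.02618227326619957
stage_grip [([0.4597, -0.1141, 0.0744], 0.75)]
brass_mark [([0.6231, -0.1323, 0.0437], 0.61)]
plunger_top [([0.6166, -0.1349, 0.1617], 0.82)]
green_land [([0.4395, -0.2247, 0.0038], 0.85), ([0.5792, -0.0906, 0.0441], 0.62)]
((1.633268176732635, 0.755739833169784), 1.0007383436626858)
```

```bash
python3 -m jog '[[[-0.409,-0.052,0],0,1],[[-0.409,-0.052,0],0,1],[[-0.409,-0.052,0],0,1],[[-0.409,-0.052,0],0,1],[[-0.409,-0.052,0],0,1],[[-0.409,-0.052,0.03],0,1],[[-0.409,-0.052,0.045],0,1],[[-0.409,-0.052,0.045],0,1],[[-0.409,-0.052,0.045],0,1]]' 20
```

```text
time: 11.8
tool_pos: [0.6198, -0.1348, 0.344]
tool_rot: [-3.142, 0.0, 3.141]
contact_force: [0.1, 0.5, -0.0]
opening: 0.0008
grip_force: 0.0
```

```bash
python3 -m jog '[[[0,0,0.0125],0,1],[[0,0,0.025],0,1],[[0,0,0.0275],0,1],[[0,0,0.0275],0,1],[[0,0,0.0275],0,1]]'
```

```text
time: 12.42
tool_pos: [0.62, -0.1348, 0.3331]
tool_rot: [-3.141, 0.001, 3.141]
contact_force: [0.2, -0.1, 3.8]
opening: 0.0002
grip_force: 1.9
```

```bash
python3 -m jog '[[[0,0,0.005],0,1],[[0,0,0.01],0,1],[[0,0,0.015],0,1],[[0,0,0.0175],0,1],[[0,0,0.0175],0,1]]'
```

```text
time: 13.05
tool_pos: [0.62, -0.1348, 0.3263]
tool_rot: [-3.141, 0.001, 3.141]
contact_force: [0.5, -1.4, 7.6]
opening: 0.0004
grip_force: 3.9
```

```bash
python3 -m jog '[[[0,0,0.0055],0,1],[[0,0,0.0105],0,1],[[0,0,0.0105],0,1]]'; python3 - <<'E'
from h import *
o=observe();print(o['tool_pos'],o['contact_force'])
snap('side','s4.png')
a=cv2.imread('pics/s4.png')[200:280,320:400]
cv2.imwrite('pics/s4c.png',cv2.resize(a,None,fx=7,fy=7,interpolation=0))
E
```

```text
time: 13.42
tool_pos: [0.6199, -0.1348, 0.3226]
tool_rot: [-3.141, 0.001, 3.141]
contact_force: [-1.0, 0.7, 10.9]
opening: 0.0006
grip_force: 5.3
[ 0.61992924 -0.13479335  0.3225503 ] [-1.01610075  0.66114628 10.90812448]
```

View pics/s4c.png

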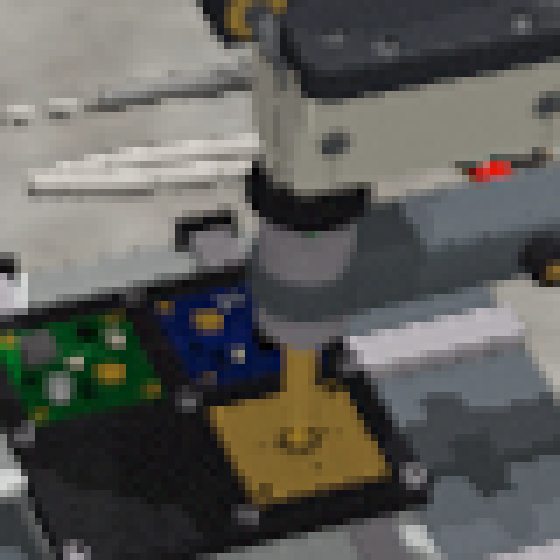

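```bash
python3 -m jog '[[[0,0,0.0005],0,1],[[0,0,0.0005],0,1],[[0,0,0.0005],0,1],[[0,0,0.0005],0,1],[[0,0,0.0005],0,1],[[0,0,0.0005],0,1],[[0,0,0.0005],0,1],[[0,0,0.0005],0,1]]'
python3 -m jog '[[[0,0,-0.03],0,1],[[0,0,-0.06],0,1],[[0,0,-0.1],0,1],[[0.409,0.052,-0.1],0,0.5],[[0.409,0.052,-0.1],0,0.5],[[0.409,0.052,-0.1],0,0.5],[[0.409,0.052,-0.1],0,0.5],[[0.409,0.052,-0.1],0,0.5],[[0.409,0.052,-0.1],0,0.5]]'
```

```text
time: 14.48
tool_pos: [0.6199, -0.1347, 0.3225]
tool_rot: [-3.141, 0.002, 3.141]
contact_force: [-0.7, 1.1, 10.1]
opening: 0.0003
grip_force: 5.3
time: 15.6
tool_pos: [0.4573, -0.1141, 0.3613]
tool_rot: [-3.142, 0.0, 3.141]
contact_force: [0.4, -0.2, 1.7]
opening: 0.0455
grip_force: 0.0
```

```bash
python3 -m jog '[[[0.003,0.001,0.14],0,0.5],[[0.003,0.001,0.28],0,0.5],[[0.003,0.001,0.324],0,0.5],[[0.003,0.001,0.324],0,0.5],[[0.003,0.001,0.324],0,1],[[0.003,0.001,0.324],0,1],[[0.003,0.001,0.324],0,1],[[0.003,0.001,0.324],0,1],[[0.003,0.001,0.324],0,1],[[0.003,0.001,0.324],0,1]]' 20
```

```text
time: 16.85
tool_pos: [0.4553, -0.1135, 0.2324]
tool_rot: [-3.141, 0.001, 3.141]
contact_force: [-0.5, 0.8, 6.4]
opening: 0.0195
grip_force: 20.0
```

```bash
python3 -m jog '[[[-0.025,-0.025,0],0,1],[[-0.05,-0.05,0],0,1],[[-0.075,-0.075,0],0,1],[[-0.1,-0.1,0],0,1],[[-0.1075,-0.109,0],0,1],[[-0.1075,-0.109,0],0,1],[[-0.1075,-0.109,0],0,1],[[-0.1075,-0.109,0],0,1]]' 20
python3 - <<'E'
from h import *
snap('side','s5.png')
a=cv2.imread('pics/s5.png')[210:276,330:396]
cv2.imwrite('pics/s5c.png',cv2.resize(a,None,fx=9,fy=9,interpolation=0))
for t in('stage_grip','brass_mark','plunger_top','green_land'):
    r=models.pinpoint(t,'side'); print(t,[(np.round(x['position'],4).tolist(),round(x['confidence'],2)) for x in r[:2]])
E
```

```text
time: 17.85
tool_pos: [0.4983, -0.1573, 0.2325]
tool_rot: [-3.141, 0.002, 3.141]
contact_force: [-0.5, -1.0, 5.3]
opening: 0.0192
grip_force: 20.0
stage_grip []
brass_mark [([0.6623, -0.1796, 0.0489], 0.52)]
plunger_top [([0.6205, -0.1349, 0.1603], 0.75), ([0.6621, -0.1773, 0.0469], 0.7)]
green_land [([0.443, -0.2258, 0.0013], 0.83), ([0.6189, -0.1358, 0.044], 0.65)]
```

View pics/s5c.png

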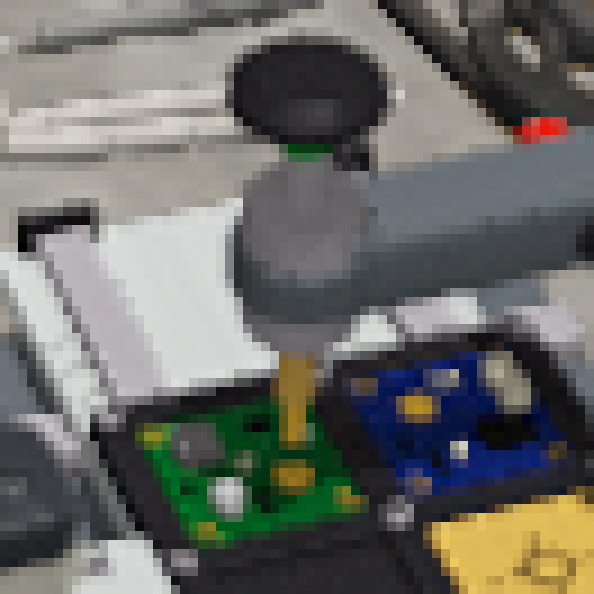

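```bash
python3 -m jog '[[[0,0,0],0,0.5],[[0,0,0],0,0.5],[[0,0,0],0,0.5],[[0,0,0],0,0.5],[[0,0,0],0,0.5],[[0,0,-0.16],0,0.5],[[0,0,-0.3225],0,0.5],[[0,0,-0.3225],0,1],[[0,0,-0.3225],0,1],[[0,0,-0.3225],0,1],[[0,0,-0.3225],0,1]]' 20
python3 -m jog '[[[-0.304,0.056,0],0,1],[[-0.304,0.056,0],0,1],[[-0.304,0.056,0],0,1],[[-0.304,0.056,0],0,1],[[-0.304,0.056,0.03],0,1],[[-0.304,0.056,0.045],0,1],[[-0.304,0.056,0.045],0,1]]'
```

```text
time: 19.48
tool_pos: [0.4979, -0.157, 0.3592]
tool_rot: [3.14, -0.003, 3.141]
contact_force: [0.4, 0.5, 0.3]
opening: 0.0108
grip_force: 0.0
time: 20.35
tool_pos: [0.6191, -0.1349, 0.3422]
tool_rot: [3.141, -0.001, 3.14]
contact_force: [0.4, 1.3, -0.1]
opening: 0.0002
grip_force: 0.0
```

```bash
python3 -m jog '[[[0,0,0.0125],0,1],[[0,0,0.025],0,1],[[0,0,0.035],0,1],[[0,0,0.0425],0,1],[[0,0,0.0425],0,1]]'
```

```text
time: 20.98
tool_pos: [0.6197, -0.1349, 0.3264]
tool_rot: [-3.141, 0.001, 3.141]
contact_force: [-1.9, -1.1, 7.8]
opening: 0.0007
grip_force: 3.8
```

```bash
python3 -m jog '[[[0,0,0.0055],0,1],[[0,0,0.0108],0,1],[[0,0,0.0108],0,1],[[0,0,0.0108],0,1]]'
python3 - <<'E'
from h import *
snap('side','s6.png')
a=cv2.imread('pics/s6.png')[210:276,330:396]
cv2.imwrite('pics/s6c.png',cv2.resize(a,None,fx=9,fy=9,interpolation=0))
E
```

```text
time: 21.48
tool_pos: [0.6196, -0.1349, 0.3228]
tool_rot: [-3.141, 0.002, 3.141]
contact_force: [-3.2, -0.1, 10.1]
opening: 0.0004
grip_force: 5.2
```

View pics/s6c.png

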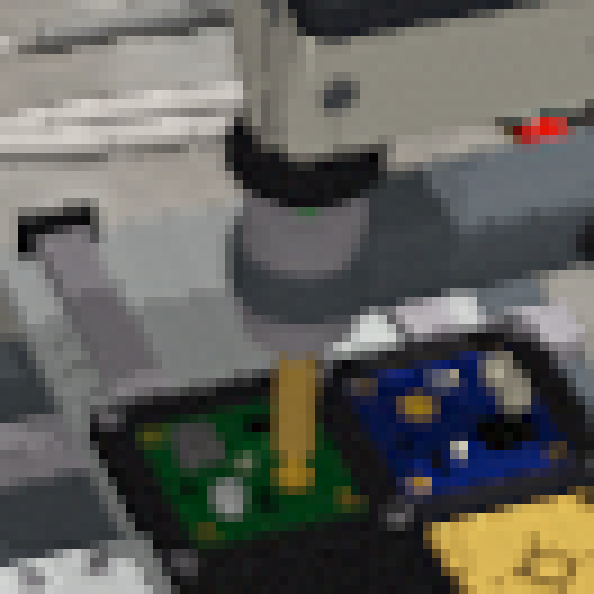

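```bash
python3 -m jog '[[[0,0,0.001],0,1],[[0,0,0.001],0,1],[[0,0,0.001],0,1],[[0,0,0.001],0,1],[[0,0,0.001],0,1],[[0,0,0.001],0,1],[[0,0,0.001],0,1],[[0,0,0.001],0,1]]'; python3 -c "
from cell import robot; print(robot.hand_in())"
```

```text
time: 22.52
tool_pos: [0.6196, -0.1348, 0.3225]
tool_rot: [-3.141, 0.002, 3.141]
contact_force: [-2.8, -1.1, 11.1]
opening: 0.0002
grip_force: 5.3
the job is handed in; nothing more can be done
None
```

The job is handed in at 22.5 s: I pressed the brass mark for about a second at about 10–11 N and let the probe spring up. The pin is now held on the green board's gold land at 11.1 N, about 16 mm deep. The blue board was not probed. I didn't check the surrounding things again at the end, and the hand-in returned no verdict.

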